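Press the pop-up lid buttons shut

ROBOT

A 6-joint arm with a two-finger parallel gripper is mounted at the origin on a cart in front of the work surface, level with it; the furniture and walls round the work are solid. World frame = base frame: x ahead of the robot, y to its left, z up, the work surface at z = 0. Lengths are in mm, angles in rad, forces in N, time in s.
With the tool pointing down it reaches from about 350 to 950 mm from the base axis. Payload 17.4 kg.
Tool frame: the origin (TCP) lies at the very end of the fingers, on their centre line; the grasp point (between the pads) lies 19 mm behind it (tcp_to_grasp is the distance from the TCP to the grasp point, in mm); z points along the fingers, y is the line along which they close (so a half turn about z gives the same grasp; the last joint's range is limited). The gripper opens to 93 mm and grips with 3 to 60 N. Pads are 15 mm wide; open, the fingers measure 128 mm over their backs; the gripper's body (75 mm by 188 mm) begins 65 mm behind the grasp point.
Start: joints at [-1.156, 0.116, 1.442, -0, 1.584, -0.038], TCP at [295.294, -606.987, 218.646] pointing down, gripper open.
Joint ranges: [-2.83, 2.83], [-0.83, 2.19], [0.07, 2.5], [-1.14, 4.28], [0.01, 3], [-2.97, 2.97]. Speed limits (rad/s): [1.89, 1.89, 2.22, 3.14, 3.14, 3.14].

INTERFACE

Orientations are given as a 3x3 rotation matrix whose columns are the frame's x, y, z axes.
In Python, from plant import read_state, read_camera, camera_info, finish_job, look_for, tcp_to_grasp gives the robot as it stands.
- The arm moves only by the tool carry_out, never from a script. Its arguments are lists of equal length, an entry for each row: "translation": the shift along the world's x, y, z in m, a list of three; "yaw": the turn about the world's z in rad. A call has 1 to 5 rows; each row is the pose to reach, as a shift and turn from the pose commanded when the call began; what a row does not reach only later rows make up. A row lasts 1/8 s, in which the tool goes at most 62.5 mm and 10.7 degrees, less where a joint would pass 70% of its speed; a pose out of reach is approached as far as the arm can. A call with a gripper value outside its range is refused whole. "claw" is the closure, from -1 (fully open) to 1 (shut), set as the call begins (left out, the last holds). The fingers move at their own pace and stop on an object; the grip force is fixed at half the most. Time passes only in rows, so rows that repeat a pose let the fingers close. It gives the time, the measured TCP pose, the force, the opening and the grip force at its end, in the units of the state.
- read_state(): the state, without advancing time (a new reading comes with each control period).
- read_camera(name): name is "scene" or "side" or "wrist"; returns the picture (480x640x3 uint8, red, green, blue); there is no depth.
- camera_info(name): a dict with "K" (3x3 intrinsics, pixels), "R" (3x3) and "t" (3): a world point X has camera coordinates R X + t; the wrist camera has in their place "tool_from_camera" (4x4, takes a point from camera to tool coordinates, whose origin is the TCP and whose axes are the flange's). Camera axes: x right, y down, z forward; pixel columns grow to the right and rows downward; lengths in mm; the calibration is good to about 2 mm. A picture is of the moment at which its call begins: read the wrist's pose just before it. camera_info takes no time and is no camera call.
- finish_job(): hands the job in; it is judged then, once.
Trained networks look in the newest picture that a camera, given by its name, has taken for a name from the list of things; names that differ only in an ending like _2 or _b are one class to them, and where a whole thing is asked for, a point or a joint stands for the part that bears it (a point fixed in the world has none). Each returns a list of dicts, best first, with "score" (0 to 1); they miss things now and then, are a little off and sometimes report something else, mostly with a low value. They report only what shows in the picture. A call takes as long as a camera call. They do not tell look-alikes from the thing itself.
- look_for(camera, label): "point" ([column, row] in pixels, amid what is visible of it).
The state is a dict: "t": time; "joint_pos": joint angles; "joint_vel": joint speeds; "joint_efforts": joint torques, N m; "tcp_pos": TCP position; "ee_rot": TCP orientation; "wrist_force": force on the tool from outside, world axes, zero at the start; "ft_torque": the same for the moment, N m; "grip_width": opening from 0.0 (shut) to 1.0 (fully open); "grip_force": force on a finger pad.
Only numpy, scipy, OpenCV 4.12 (cv2) and the standard library are available. Lean on these libraries where they do the work, as an engineer would, in place of code of your own. Each camera call takes 0.05 s, during which the arm holds its last target. There are 200 camera calls.

TASK

Seal the three storage boxes whose steel lid buttons are still standing up: with the fingertips, gently press each button straight down until it is home, first on the tall square box, then on the broad low square one, and last on the small round one. Leave every box standing where it is, without lifting it. Do not touch the oblong box, which is already sealed, and do not disturb the other things on the worktop.

Things in the scene. Friction and masses are not known exactly. Their poses are not given: they have to be found in the camera images.
- tall_box: tall square storage box, 76 x 76 mm and 150 mm high to the top of the lid, 0.55 kg, loose on the worktop: grey body, light wooden lid, one round steel push button, 36 mm in diameter, in the middle of the lid. Origin: centre of its underside; z up.
- tall_button_top (a point): centre of the top face of the push button of the tall square box; it moves with the button. With the button fully up it is 165 mm above the worktop, fully down 153 mm.
- tall_button (a joint): travel of that button in m: 0 = fully up (standing 15 mm above the lid), 0.012 = pressed home against a hard stop (still 3 mm above the lid); it starts within 0.002 of fully up. It moves straight down under a steady 3 to 4 N and stays where it is left.
- broad_box: broad low square storage box, 104 x 104 mm and 70 mm high to the top of the lid, 0.6 kg, loose on the worktop: grey body, light wooden lid, one round steel push button, 36 mm in diameter, in the middle of the lid. Origin: centre of its underside; z up.
- broad_button_top (a point): centre of the top face of the push button of the broad low box; it moves with the button. With the button fully up it is 85 mm above the worktop, fully down 73 mm.
- broad_button (a joint): travel of that button in m: 0 = fully up (standing 15 mm above the lid), 0.012 = pressed home against a hard stop (still 3 mm above the lid); it starts within 0.002 of fully up. It moves straight down under a steady 3 to 4 N and stays where it is left.
- round_box: small round storage box, 70 mm in diameter and 88 mm high to the top of the lid, 0.45 kg, loose on the worktop: grey body, light wooden lid, one round steel push button, 36 mm in diameter, in the middle of the lid. Origin: centre of its underside; z up.
- round_button_top (a point): centre of the top face of the push button of the round box; it moves with the button. With the button fully up it is 103 mm above the worktop, fully down 91 mm.
- round_button (a joint): travel of that button in m: 0 = fully up (standing 15 mm above the lid), 0.012 = pressed home against a hard stop (still 3 mm above the lid); it starts within 0.002 of fully up. It moves straight down under a steady 3 to 4 N and stays where it is left.
- long_box: oblong storage box of the same make (grey body, light wooden lid), 150 (its x) x 70 x 75 mm high, already shut: its steel button is fixed down, 3 mm above the lid. Origin: centre of its underside. To be left alone.
- salt_shaker: glass salt shaker with a grey cap, 44 mm wide, 90 mm high, loose, between the boxes; bystander. Origin: centre of its underside.
- shot_glass: small clear glass, 46 mm wide, 57 mm high, loose, between the boxes; bystander. Origin: centre of its underside.
- pepper_jar: spice jar with a black cap, 41 mm wide, 105 mm high, loose, behind the boxes; bystander. Origin: centre of its underside.
- spoon: steel teaspoon, 138 mm long, 12 mm high, lying loose behind the boxes; bystander. Origin: centre of its underside.
- glass_jar: glass jar with a yellow screw lid, 65 mm wide, 95 mm high, loose, at the back right; bystander. Origin: centre of its underside.
Not all that is in view belongs to the job. What is shaped like the tall_box but turquoise is not meant.

How it is judged:
By the outcome, as a careful person would: the job done as asked, in the order asked, and still so for the second after the job is handed in, with the robot touching nothing.
It also fails if it takes over 51 s, if anything falls off the work surface, if the arm or the gripper's body presses on something with over 40 N, if the wrist force passes 120 N, or if a joint passes its speed limit or range.

## Working session

There is one attempt and no reset: what is moved stays moved. The work goes in short steps, Python scripts to look and compute and a tool call to move; the robot and the scene stay as the last step left them, time stands still between calls to the robot, and variables do not carry over. Pictures are saved under pics/ and viewed, at most 10 in all, crops included, and the job is handed in when it is done.

Besides the shell and the picture viewer there is one more tool, called by a JSON object that holds its "method" and its "body". carry_out: Moves the arm, as the interface text tells. Its arguments: {"type":"object","properties":{"translation":{"type":"array"},"yaw":{"type":"array"},"claw":{"type":"number"}},"required":["translation","yaw"]}

```bash
mkdir -p pics; cat > h.py <<'E'
import numpy as np, cv2
from plant import *
def ray(cam,px,z):
    c=camera_info(cam);K=np.array(c["K"])
    if cam=="wrist":
        s=read_state();T=np.array(c["tool_from_camera"]);R=np.array(s["ee_rot"])
        o=R@T[:3,3]+np.array(s["tcp_pos"]);Rw=R@T[:3,:3]
    else:
        R=np.array(c["R"]);o=-R.T@np.array(c["t"]);Rw=R.T
    d=Rw@np.linalg.solve(K,np.array([px[0],px[1],1.]))
    return o+d*(z-o[2])/d[2]
E
python3 - <<'E'
from h import *
for c in ["scene","side"]:
    im=read_camera(c);cv2.imwrite(f"pics/{c}.png",im[:,:,::-1])
    for n,z in [("tall_button_top",165),("broad_button_top",85),("round_button_top",103),("long_box",40),("salt_shaker",45),("shot_glass",28),("pepper_jar",50),("glass_jar",48)]:
        for d in look_for(c,n)[:3]: print(c,n,round(d["score"],2),np.round(d["point"]),ray(c,d["point"],z).round())
s=read_state();print(s["t"],s["ee_rot"],s["tcp_pos"],s["wrist_force"])
E
```

```text
scene tall_button_top 0.46 [268. 237.] [572.  27. 165.]
scene round_button_top 0.65 [183. 327.] [522. 284. 103.]
scene salt_shaker 0.82 [256. 324.] [475. 145.  45.]
scene salt_shaker 0.75 [301. 230.] [ 671. -154.   45.]
scene salt_shaker 0.62 [355. 238.] [ 544. -232.   45.]
scene shot_glass 0.97 [310. 262.] [567. -93.  28.]
scene pepper_jar 0.73 [272. 223.] [ 746. -113.   50.]
scene glass_jar 0.56 [352. 199.] [ 684. -366.   48.]
side tall_button_top 0.44 [285. 235.] [567.  46. 165.]
side round_button_top 0.72 [248. 316.] [518. 293. 103.]
side long_box 0.74 [374. 220.] [ 525. -450.   40.]
side salt_shaker 0.77 [301. 315.] [475. 159.  45.]
side salt_shaker 0.73 [342. 249.] [ 526. -195.   45.]
side shot_glass 0.55 [311. 267.] [569. -91.  28.]
side pepper_jar 0.6 [261. 249.] [715. -94.  50.]
side glass_jar 0.88 [313. 220.] [ 685. -356.   48.]
side glass_jar 0.7 [343. 250.] [ 518. -184.   48.]
0.9 [[ 8.99226641e-01  4.37483081e-01 -3.64014507e-05]
 [ 4.37483079e-01 -8.99226641e-01 -5.48279171e-05]
 [-5.67194404e-05  3.33777049e-05 -9.99999998e-01]] [ 295.29201813 -607.00176622  218.65597286] [0.074146   0.11558838 0.49634305]
```

View pics/scene.png

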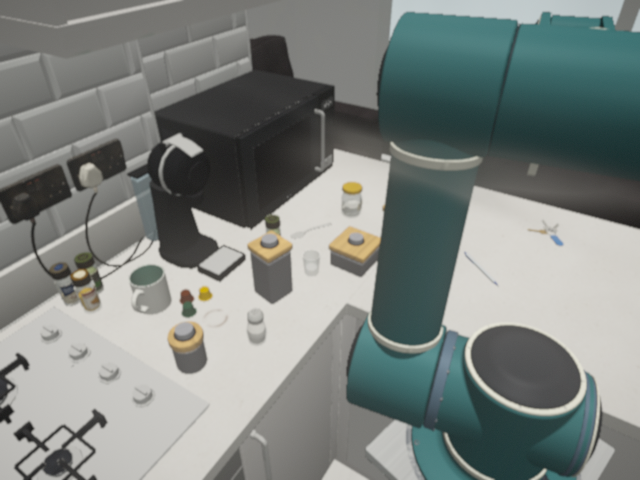

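View pics/side.png

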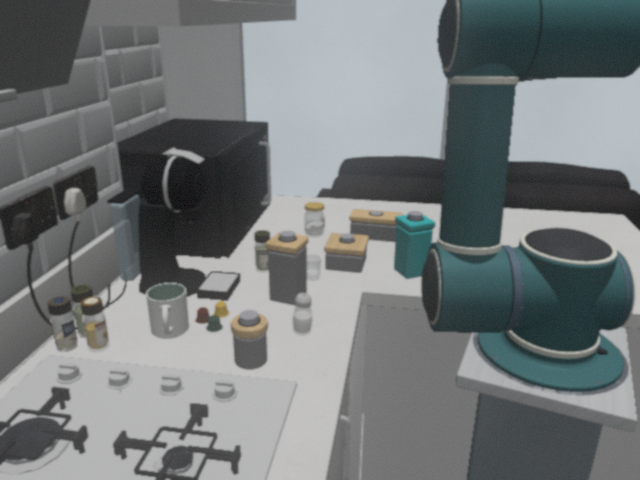

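The scene picture shows the tall button at about (269,240), the broad one at (355,237) and the round one at (185,330). In the side picture they are at (288,237), (347,238) and (249,317), with the turquoise decoy at (414,245) and the long box at (375,222).

```bash
python3 - <<'E'
from h import *
P={"tall":((269,240),(288,236),164),"broad":((355,237),(347,238),84),"round":((185,329),(249,316),102),"decoy":(None,(414,216),164),"long":(None,(375,213),78)}
for n,(a,b,z) in P.items(): print(n, a and ray("scene",a,z).round(), ray("side",b,z).round())
print(camera_info("wrist")); print(read_state()["joint_pos"])
im=read_camera("wrist");cv2.imwrite("pics/w0.png",im[:,:,::-1])
E
```

```text
tall [563.  32. 164.] [561.  46. 164.]
broad [ 513. -197.   84.] [ 508. -183.   84.]
round [515. 283. 102.] [517. 292. 102.]
decoy None [ 342. -202.  164.]
long None [ 511. -413.   78.]
{'K': array([[366.50504086,   0.        , 317.92304281],
       [  0.        , 366.50504086, 241.3825528 ],
       [  0.        ,   0.        ,   1.        ]]), 'tool_from_camera': array([[ 2.86414274e-03, -9.69128588e-01, -2.46539198e-01,
         6.88133541e+01],
       [ 9.99995856e-01,  2.70359251e-03,  9.89709021e-04,
        -8.21552457e-01],
       [-2.92613776e-04, -2.46541011e-01,  9.69132315e-01,
        -1.66525231e+02],
       [ 0.00000000e+00,  0.00000000e+00,  0.00000000e+00,
         1.00000000e+00]])}
[-1.15578699e+00  1.15996776e-01  1.44158767e+00 -5.54227684e-05
  1.58397271e+00 -3.77891688e-02]
```

{"method": "carry_out", "body": {"translation": [[0.015, 0.04, 0.02], [0.035, 0.09, 0.032], [0.055, 0.14, 0.032], [0.075, 0.19, 0.032], [0.1, 0.245, 0.032]], "yaw": [-0.1, -0.2, -0.3, -0.4, -0.45], "claw": 1}}

```text
t: 1.58
tcp_pos: [395.5, -360.5, 250.8]
ee_rot: [[1.0, -0.0, 0.0], [-0.0, -1.0, -0.0], [0.0, 0.0, -1.0]]
wrist_force: [1.5, 0.1, 0.6]
grip_width: 0.512
grip_force: 0.0
```

{"method": "carry_out", "body": {"translation": [[0.022, 0.055, 0], [0.044, 0.11, 0], [0.066, 0.165, 0], [0.088, 0.22, 0], [0.11, 0.27, 0]], "yaw": [0, 0, 0, 0, 0]}}

```text
t: 2.2
tcp_pos: [505.7, -89.9, 251.0]
ee_rot: [[1.0, 0.003, 0.001], [0.003, -1.0, -0.0], [0.001, 0.0, -1.0]]
wrist_force: [-0.2, 0.3, -0.0]
grip_width: 0.015
grip_force: 0.0
```

{"method": "carry_out", "body": {"translation": [[0.022, 0.055, 0], [0.044, 0.1, 0], [0.057, 0.132, 0], [0.057, 0.132, 0], [0.057, 0.132, 0]], "yaw": [0, 0, 0, 0, 0]}}

```text
t: 2.82
tcp_pos: [562.1, 39.7, 250.6]
ee_rot: [[1.0, 0.003, -0.0], [0.003, -1.0, -0.0], [-0.0, 0.0, -1.0]]
wrist_force: [0.1, 0.8, -0.3]
grip_width: 0.0
grip_force: 0.0
```

```bash
cat > look.py <<'E'
import sys
from h import *
n,z=sys.argv[1],float(sys.argv[2])
s=read_state();im=read_camera("wrist");cv2.imwrite(f"pics/{n}.png",im[:,:,::-1])
for d in look_for("wrist",n+"_button_top")[:3]: print(round(d["score"],2),np.round(d["point"]),ray("wrist",d["point"],z).round(1))
print(s["t"],s["tcp_pos"],np.round(s["ee_rot"],2).tolist(),s["grip_width"],s["wrist_force"])
E
python3 look.py tall 164
```

```text
0.74 [338. 233.] [572.5  26.2 164. ]
2.825 [562.13717667  39.70405932 250.61923299] [[1.0, 0.0, -0.0], [0.0, -1.0, -0.0], [-0.0, 0.0, -1.0]] 0.0002870223004359334 [ 0.09726228  0.7773068  -0.32806827]
```

View pics/tall.png

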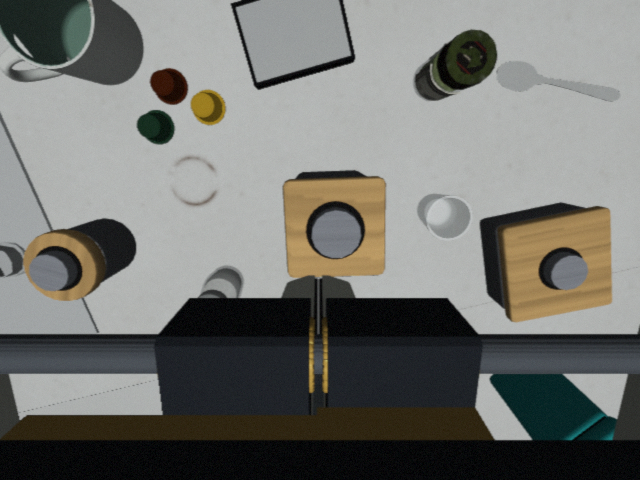

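The wrist picture shows the tall button at (337,231), the broad one at (565,269) and the round one at (54,269). I correct by +10, −13 mm and come down to just above the tall button.

{"method": "carry_out", "body": {"translation": [[0.01, -0.013, -0.02], [0.01, -0.013, -0.045], [0.01, -0.013, -0.065], [0.01, -0.013, -0.078], [0.01, -0.013, -0.081]], "yaw": [0, 0, 0, 0, 0]}}

```text
t: 3.55
tcp_pos: [572.1, 26.8, 168.8]
ee_rot: [[1.0, 0.003, -0.001], [0.003, -1.0, 0.0], [-0.001, -0.0, -1.0]]
wrist_force: [-0.6, 0.1, 0.3]
grip_width: 0.008
grip_force: 0.0
```

```bash
python3 - <<'E'
from h import *
s=read_state();print(s["t"],s["tcp_pos"],s["wrist_force"])
im=read_camera("wrist");cv2.imwrite("pics/t2.png",im[:,:,::-1])
for n,z in [("tall_button_top",164),("broad_button_top",84),("round_button_top",102)]:
    for d in look_for("wrist",n)[:3]: print(n,d["score"],d["point"],ray("wrist",d["point"],z).round(1))
E
```

```text
3.55 [572.11090554  26.83739111 168.77858922] [-0.56094271  0.14910191  0.34653844]
tall_button_top 0.68 [319.0, 266.9] [584.   27.3 164. ]
broad_button_top 0.8 [615.5, 314.1] [ 521.8 -195.4   84. ]
broad_button_top 0.71 [483.8, 57.3] [697.2 -76.2  84. ]
round_button_top 0.32 [562.3, 75.3] [ 683.8 -116.5  102. ]
round_button_top 0.18 [316.7, 267.0] [563.5  28.6 102. ]
```

View pics/t2.png

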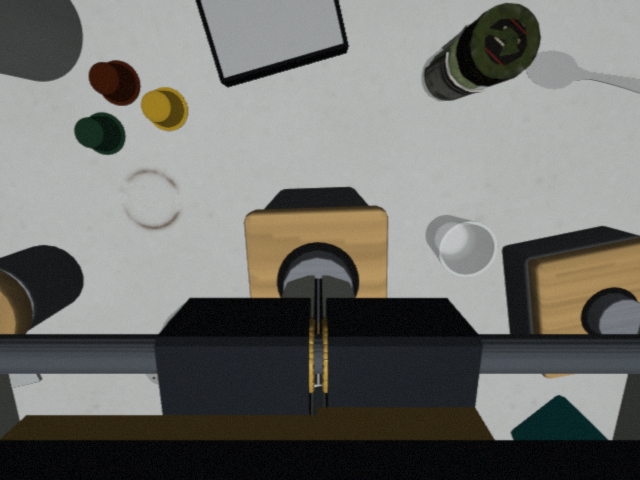

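The close view shows the button disc at about (319,283), under the fingertips and within 4 mm of centre. I press slowly.

{"method": "carry_out", "body": {"translation": [[0.002, 0, -0.002], [0.002, 0, -0.004], [0.002, 0, -0.006], [0.002, 0, -0.0075], [0.002, 0, -0.009]], "yaw": [0, 0, 0, 0, 0]}}

```text
t: 4.38
tcp_pos: [574.4, 27.1, 160.8]
ee_rot: [[1.0, 0.003, 0.0], [0.003, -1.0, 0.0], [0.0, -0.0, -1.0]]
wrist_force: [0.3, 0.3, 3.3]
grip_width: 0.005
grip_force: 1.5
```

{"method": "carry_out", "body": {"translation": [[0, 0, -0.0015], [0, 0, -0.003], [0, 0, -0.0045], [0, 0, -0.0055], [0, 0, -0.006]], "yaw": [0, 0, 0, 0, 0]}}

```text
t: 5.0
tcp_pos: [574.3, 27.0, 154.6]
ee_rot: [[1.0, 0.003, 0.0], [0.003, -1.0, 0.0], [0.0, -0.0, -1.0]]
wrist_force: [1.0, 1.1, 3.9]
grip_width: 0.006
grip_force: 1.4
```

{"method": "carry_out", "body": {"translation": [[0, 0, -0.0004], [0, 0, -0.0008], [0, 0, -0.0012], [0, 0, -0.0015], [0, 0, -0.0015]], "yaw": [0, 0, 0, 0, 0]}}

```text
t: 5.62
tcp_pos: [574.3, 27.0, 153.2]
ee_rot: [[1.0, 0.003, 0.0], [0.003, -1.0, 0.0], [0.0, -0.0, -1.0]]
wrist_force: [1.9, 0.6, 3.3]
grip_width: 0.006
grip_force: 1.9
```

{"method": "carry_out", "body": {"translation": [[0, 0, -0.0004], [0, 0, -0.0008], [0, 0, -0.0008]], "yaw": [0, 0, 0]}}

```text
t: 6.0
tcp_pos: [574.4, 27.0, 153.2]
ee_rot: [[1.0, 0.003, 0.001], [0.003, -1.0, 0.0], [0.001, -0.0, -1.0]]
wrist_force: [-0.4, 1.1, 9.9]
grip_width: 0.004
grip_force: 5.0
```

Home: the force rose sharply to 10 N at 153 mm. I go up and across to the broad box.

{"method": "carry_out", "body": {"translation": [[0, 0, 0.02], [0, 0, 0.05], [-0.01, -0.04, 0.06], [-0.025, -0.095, 0.06], [-0.04, -0.15, 0.06]], "yaw": [0, 0, 0, 0, 0]}}

```text
t: 6.62
tcp_pos: [533.6, -124.3, 213.4]
ee_rot: [[1.0, 0.004, 0.0], [0.004, -1.0, -0.0], [0.0, 0.0, -1.0]]
wrist_force: [0.6, -0.1, -0.6]
grip_width: 0.007
grip_force: 0.0
```

{"method": "carry_out", "body": {"translation": [[-0.01, -0.045, 0], [-0.015, -0.072, -0.02], [-0.015, -0.072, -0.04], [-0.015, -0.072, -0.04], [-0.015, -0.072, -0.04]], "yaw": [0, 0, 0, 0, 0]}}

```text
t: 7.25
tcp_pos: [519.7, -194.2, 173.1]
ee_rot: [[1.0, 0.004, 0.0], [0.004, -1.0, -0.0], [0.0, 0.0, -1.0]]
wrist_force: [-0.5, -0.5, 0.1]
grip_width: 0.005
grip_force: 0.0
```

```bash
python3 look.py broad 84
```

```text
0.65 [329. 251.] [ 516.1 -201.4   84. ]
7.25 [ 519.69710805 -194.22200045  173.14770603] [[1.0, 0.0, 0.0], [0.0, -1.0, -0.0], [0.0, 0.0, -1.0]] 0.004877497317987078 [-0.54394635 -0.52140061  0.08762954]
```

View pics/broad.png

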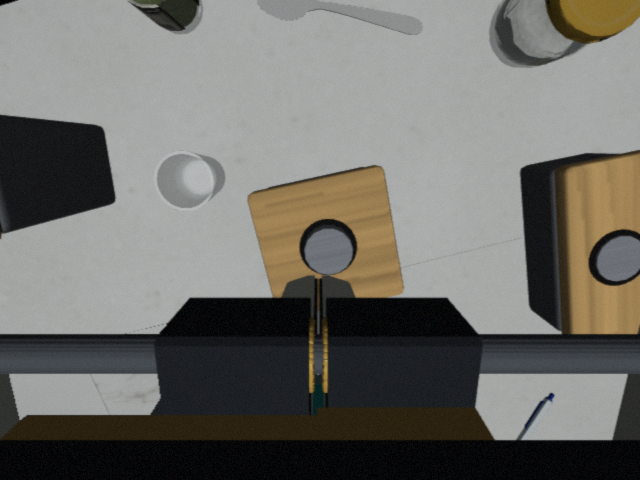

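The broad button is at (328,250), with no obstacle near it. I correct by −3, −7 mm and descend.

{"method": "carry_out", "body": {"translation": [[-0.003, -0.007, -0.02], [-0.003, -0.007, -0.045], [-0.003, -0.007, -0.067], [-0.003, -0.007, -0.079], [-0.003, -0.007, -0.082]], "yaw": [0, 0, 0, 0, 0]}}

```text
t: 7.98
tcp_pos: [515.9, -202.0, 89.4]
ee_rot: [[1.0, 0.003, -0.001], [0.003, -1.0, 0.0], [-0.001, -0.0, -1.0]]
wrist_force: [-0.5, 0.3, -0.7]
grip_width: 0.005
grip_force: 0.0
```

{"method": "carry_out", "body": {"translation": [[0, 0, -0.002], [0, 0, -0.004], [0, 0, -0.006], [0, 0, -0.0075], [0, 0, -0.009]], "yaw": [0, 0, 0, 0, 0]}}

```text
t: 8.6
tcp_pos: [516.4, -202.1, 81.6]
ee_rot: [[1.0, 0.003, 0.0], [0.003, -1.0, -0.0], [0.0, 0.0, -1.0]]
wrist_force: [0.7, -0.1, 3.1]
grip_width: 0.008
grip_force: 1.5
```

{"method": "carry_out", "body": {"translation": [[0, 0, -0.0015], [0, 0, -0.003], [0, 0, -0.0045], [0, 0, -0.0055], [0, 0, -0.006]], "yaw": [0, 0, 0, 0, 0]}}

```text
t: 9.22
tcp_pos: [516.4, -202.0, 75.4]
ee_rot: [[1.0, 0.003, 0.0], [0.003, -1.0, -0.0], [0.0, 0.0, -1.0]]
wrist_force: [2.1, -1.0, 3.4]
grip_width: 0.005
grip_force: 1.4
```

{"method": "carry_out", "body": {"translation": [[0, 0, -0.0006], [0, 0, -0.0012], [0, 0, -0.0017], [0, 0, -0.002], [0, 0, -0.002]], "yaw": [0, 0, 0, 0, 0]}}

```text
t: 9.85
tcp_pos: [516.3, -202.0, 73.3]
ee_rot: [[1.0, 0.003, -0.0], [0.003, -1.0, 0.0], [-0.0, -0.0, -1.0]]
wrist_force: [1.9, -0.3, 2.4]
grip_width: 0.003
grip_force: 1.2
```

{"method": "carry_out", "body": {"translation": [[0, 0, -0.0004], [0, 0, -0.0008], [0, 0, -0.0008]], "yaw": [0, 0, 0]}}

```text
t: 10.22
tcp_pos: [516.3, -202.0, 73.2]
ee_rot: [[1.0, 0.003, 0.0], [0.003, -1.0, -0.0], [0.0, 0.0, -1.0]]
wrist_force: [-1.8, 1.7, 10.1]
grip_width: 0.005
grip_force: 4.9
```

Home: 10 N at 73 mm. Next I go high past the tall box to the round one.

{"method": "carry_out", "body": {"translation": [[0, 0, 0.02], [0, 0, 0.06], [0, 0, 0.115], [0, 0.03, 0.145], [0, 0.085, 0.15]], "yaw": [0, 0, 0, 0, 0]}}

```text
t: 10.85
tcp_pos: [516.5, -117.1, 225.9]
ee_rot: [[1.0, 0.0, 0.003], [0.0, -1.0, -0.001], [0.003, 0.001, -1.0]]
wrist_force: [-0.1, 0.9, -0.7]
grip_width: 0.005
grip_force: 0.0
```

{"method": "carry_out", "body": {"translation": [[0, 0.06, 0], [0, 0.12, 0], [0, 0.18, 0], [0, 0.24, 0], [0, 0.3, 0]], "yaw": [0, 0, 0, 0, 0]}}

```text
t: 11.48
tcp_pos: [515.7, 184.9, 223.6]
ee_rot: [[1.0, 0.003, 0.0], [0.003, -1.0, 0.0], [0.0, -0.0, -1.0]]
wrist_force: [0.7, 0.6, 0.2]
grip_width: 0.007
grip_force: 0.0
```

{"method": "carry_out", "body": {"translation": [[0, 0.055, 0], [0, 0.095, -0.015], [0, 0.1, -0.03], [0, 0.1, -0.03], [0, 0.1, -0.03]], "yaw": [0, 0, 0, 0, 0]}}

```text
t: 12.1
tcp_pos: [516.5, 282.1, 193.5]
ee_rot: [[1.0, 0.002, 0.001], [0.002, -1.0, 0.0], [0.001, -0.0, -1.0]]
wrist_force: [-0.1, -0.1, 0.7]
grip_width: 0.001
grip_force: 0.0
```

```bash
python3 look.py round 102
```

```text
0.81 [311. 236.] [523.4 288.3 102. ]
12.1 [516.54638741 282.05176692 193.46372782] [[1.0, 0.0, 0.0], [0.0, -1.0, 0.0], [0.0, -0.0, -1.0]] 0.00055105624866918 [-0.11350711 -0.09039714  0.7351208 ]
```

View pics/round.png

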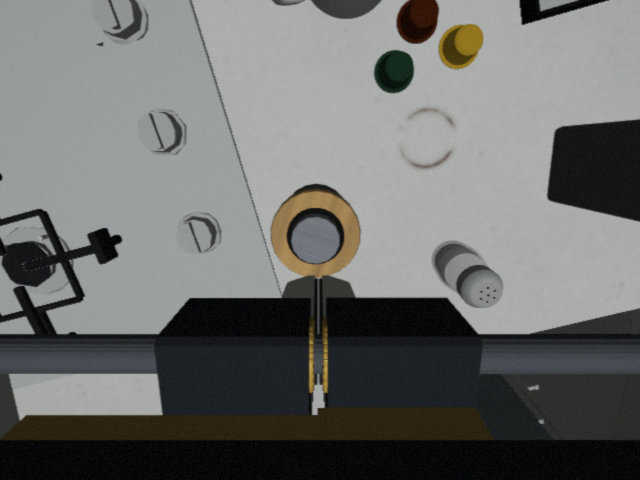

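The round button is at (316,239) in the picture. I correct by +5, +3 mm and descend.

{"method": "carry_out", "body": {"translation": [[0.005, 0.003, -0.02], [0.005, 0.003, -0.045], [0.005, 0.003, -0.07], [0.005, 0.003, -0.082], [0.005, 0.003, -0.085]], "yaw": [0, 0, 0, 0, 0]}}

```text
t: 12.82
tcp_pos: [521.2, 285.8, 106.7]
ee_rot: [[1.0, 0.003, -0.001], [0.003, -1.0, -0.001], [-0.001, 0.001, -1.0]]
wrist_force: [-0.2, 1.3, 0.4]
grip_width: 0.006
grip_force: 0.0
```

{"method": "carry_out", "body": {"translation": [[0, 0, -0.002], [0, 0, -0.004], [0, 0, -0.006], [0, 0, -0.0075], [0, 0, -0.009]], "yaw": [0, 0, 0, 0, 0]}}

```text
t: 13.45
tcp_pos: [521.5, 286.1, 98.8]
ee_rot: [[1.0, 0.003, 0.001], [0.003, -1.0, 0.0], [0.001, -0.0, -1.0]]
wrist_force: [0.7, 1.3, 2.7]
grip_width: 0.006
grip_force: 1.5
```

{"method": "carry_out", "body": {"translation": [[0, 0, -0.0015], [0, 0, -0.003], [0, 0, -0.0045], [0, 0, -0.0055], [0, 0, -0.006]], "yaw": [0, 0, 0, 0, 0]}}

```text
t: 14.08
tcp_pos: [521.3, 286.0, 92.5]
ee_rot: [[1.0, 0.003, 0.0], [0.003, -1.0, 0.0], [0.0, -0.0, -1.0]]
wrist_force: [1.6, 0.1, 2.5]
grip_width: 0.005
grip_force: 1.4
```

{"method": "carry_out", "body": {"translation": [[0, 0, -0.0005], [0, 0, -0.001], [0, 0, -0.0015], [0, 0, -0.0015]], "yaw": [0, 0, 0, 0]}}

```text
t: 14.58
tcp_pos: [521.4, 286.1, 91.2]
ee_rot: [[1.0, 0.003, 0.0], [0.003, -1.0, 0.0], [0.0, -0.0, -1.0]]
wrist_force: [2.4, 2.2, 5.1]
grip_width: 0.003
grip_force: 2.3
```

{"method": "carry_out", "body": {"translation": [[0, 0, -0.0003], [0, 0, -0.0006], [0, 0, -0.0006]], "yaw": [0, 0, 0]}}

```text
t: 14.95
tcp_pos: [521.5, 286.2, 91.2]
ee_rot: [[1.0, 0.003, 0.001], [0.003, -1.0, 0.0], [0.001, -0.0, -1.0]]
wrist_force: [-0.1, -0.4, 8.7]
grip_width: 0.004
grip_force: 4.7
```

Home. I retreat and check all three from above.

{"method": "carry_out", "body": {"translation": [[0, 0, 0.02], [0, 0, 0.06], [0, 0, 0.11], [0, 0, 0.15], [0, 0, 0.15]], "yaw": [0, 0, 0, 0, 0]}}

```text
t: 15.58
tcp_pos: [521.9, 286.3, 244.8]
ee_rot: [[1.0, 0.003, 0.004], [0.003, -1.0, 0.002], [0.004, -0.002, -1.0]]
wrist_force: [0.3, 0.3, -0.5]
grip_width: 0.006
grip_force: 0.0
```

```bash
python3 - <<'E'
from h import *
im=read_camera("side")
cv2.imwrite("pics/end.png",cv2.resize(im[180:380,200:440,::-1],None,fx=3,fy=3,interpolation=2))
print(read_state()["wrist_force"])
E
```

```text
[-1.16205372 -0.36467742 -0.88713751]
```

View pics/end.png

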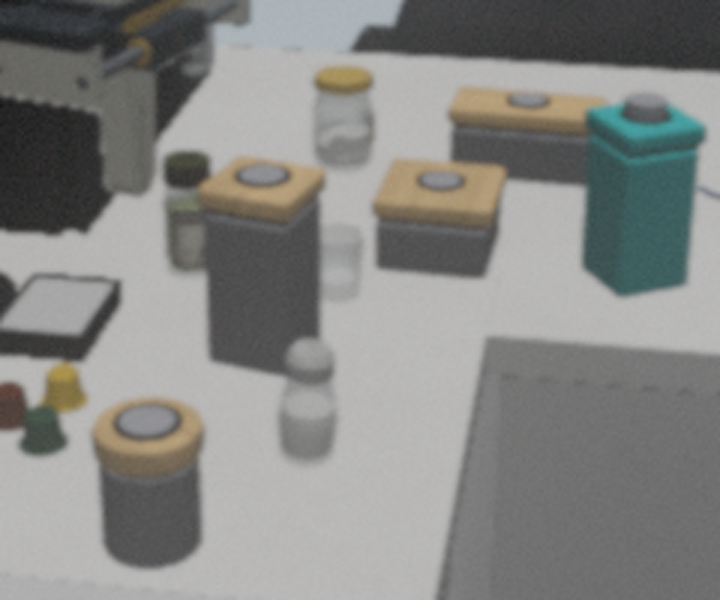

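The three buttons, at (262,175), (441,180) and (147,421) in the crop, lie flat like the one on the sealed long box. Everything else stands in place.

```bash
python3 -c "
from plant import *
print(finish_job())"
```

```text
the job is handed in; nothing more can be done
None
```

All three buttons (tall, broad, then round) were pressed to their hard stops with about 10 N at most, nothing else looks disturbed in the final picture, and the job was handed in at about 16 s.

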